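Cross the polars of a specimen viewer

ROBOT

A 6-joint arm with a two-finger parallel gripper is mounted at the origin on a cart in front of the work surface, level with it; the furniture and walls round the work are solid. World frame = base frame: x ahead of the robot, y to its left, z up, the work surface at z = 0. Lengths are in mm, angles in rad, forces in N, time in s.
With the tool pointing down it reaches from about 275 to 725 mm from the base axis. Payload 15.9 kg.
Tool frame: the origin (TCP) lies on the front face of the gripper's body, between the roots of the fingers; the fingertips stand 73 mm ahead of it and the grasp point (between the pads) lies 54 mm ahead of it (r.nose_length is the z of the fingertips in the tool frame, in mm); z points along the fingers, y is the direction in which the jaws open and shut (so a half turn about z gives the same grasp; the last joint's range is limited). The gripper opens to 85 mm and grips with 20 to 120 N. Pads are 22 mm wide; open, the fingers measure 114 mm over their backs; the gripper's body (76 mm by 85 mm) begins 54 mm behind the grasp point. The pads swing forward as they close: fully open they stand 13 mm farther back than shut.
Start: joints at [1.318, 0.213, -0.034, 1.323, 0, 1.571], TCP at [125.053, 484.095, 303.906] pointing down, gripper open.
Joint ranges: [-2.98, 2.98], [-0.74, 1.72], [-1.14, 1.35], [-2.1, 2.04], [-1.57, 1.44], [-3.14, 3.14]. Speed limits (rad/s): [1.89, 1.89, 2.39, 2.57, 3.14, 3.14].

INTERFACE

Orientations are given as a unit quaternion [x, y, z, w].
In Python, from bench import r, snapshot, camera_model gives the robot as it stands.
- The arm moves only by the tool apply_moves, never from a script. Its argument "targets" is a list of rows, each a list of 3 entries, a list of its own where there are three numbers: the shift along the tool's x, y, z in cm, then the turn about the tool's z in degrees, then the opening in per cent of the stroke, from 0 (shut) to 100 (fully open). In form: [[[x, y, z], roll, hand], ...]. A call has 1 to 20 rows; each row is the pose to reach, as a shift and turn from the pose measured when the call began, along the tool's axes at that moment; what a row does not reach only later rows make up. A row lasts 1/12 s, in which the tool goes at most 41.7 mm and 7.16 degrees, less where a joint would pass 70% of its speed; a pose out of reach is approached as far as the arm can. A call with a gripper value outside its range is refused whole. The fingers move at their own pace and stop on an object; the grip force is fixed at half the most. Time passes only in rows, so rows that repeat a pose let the fingers close. It gives the time, the measured TCP pose, the force and the opening at its end, in the units of the state.
- r.state(): the state, without advancing time (a new reading comes with each control period).
- snapshot(name): name is "scene" or "top" or "wrist"; returns the picture (384x512x3 uint8, red, green, blue); there is no depth.
- camera_model(name): a dict with "intrinsics" (3x3 intrinsics, pixels), "R" (3x3) and "t" (3): a world point X has camera coordinates R X + t; the wrist camera has in their place "T_tool_cam" (4x4, takes a point from camera to tool coordinates, whose origin is the TCP and whose axes are the flange's). Camera axes: x right, y down, z forward; pixel columns grow to the right and rows downward; lengths in mm; the calibration is good to about 2 mm. A picture is of the moment at which its call begins: read the wrist's pose just before it. camera_model takes no time and is no camera call.
- r.close_job(): hands the job in, once; it reports no verdict.
The state is a dict: "t": time; "joints": joint angles; "dq": joint speeds; "tau": joint torques, N m; "tool_pos": TCP position; "orientation": TCP orientation; "contact_force": force on the tool from outside, world axes, zero at the start; "torque": the same for the moment, N m; "finger_gap": finger opening in mm.
Only numpy, scipy, OpenCV 4.12 (cv2) and the standard library are available. Lean on these libraries where they do the work, as an engineer would, in place of code of your own. Each camera call takes 0.05 s, during which the arm holds its last target.

TASK

Get the polarised-light viewing stand ready for looking at the polished specimen on its base: push the viewing head round its pillar until it is fully home against its stop, over the specimen, and push the lever of the analyser ring round until the ring's white pointer line stands at the red mark of the scale (polars crossed, no glare). Push gently with the fingers, grip and lift nothing, and leave the specimen and the loose things beside the stand where they are.

Things in the scene. Friction and masses are not known exactly. Their poses are not given: they have to be found in the camera images.
- swing_arm (a joint): Hinge of the viewing head about the vertical pillar at the back of the stand: a grey arm that carries a round aluminium head (92 mm across) whose axis lies 120 mm from the pillar's axis. 0 rad = home against the stop, head over the specimen; it grows as the head is swung away clockwise seen from above (to the robot's left), up to 1.25. So it closes anticlockwise from above. Stiff: stays where it is left; about 6 N at the head's outer side moves it.
- analyser (a joint): Angle of the black analyser ring in the head. 0 rad = pointer at the first scale tick, grows anticlockwise seen from above; ticks every 10 degrees; the red mark is at 90 degrees = 1.571 rad. End stops at -0.09 and 1.92. It has no click stop, stays where it is left, and takes about 2 N at the lever knob. When home, the head is held against its stop by anticlockwise pushes on the lever.
- swing_axis (a point): Point on the pillar's vertical axis, 13 mm above the head's underside (z about 0.113). Its frame is the stand's: x points from the operator's side to the back, z up; with the head home, the head lies 120 mm from here along -x. The base plate is 195 mm (x) by 150 mm (y), 16 mm high; the pillar stands 65 mm behind the plate's middle. The stand is fixed to the bench.
- head_centre (a point): Centre of the head's top face, on the ring's axis, z about 0.126. The head is a drum of 46 mm radius from z 0.100 to 0.126 with a white lamp ring of 42 mm radius under it down to z 0.088; its smooth side wall can be pushed from z 0.100 to 0.126. The black ring stands up 5 mm more inside 36 mm radius. The arm, 18 mm wide, runs from the head to the pillar, whose cap ends at z 0.134.
- red_mark (a point): Middle of the red tick on the head's aluminium scale, 41 mm from the head's axis, on its top face (z about 0.126); moves with the head.
- lever_knob (a point): Middle of the blue upright knob (12 mm across, z 0.108 to 0.140, this point at z 0.126) at the end of the ring's thin steel lever (6 mm thick, centred at z 0.113). The knob is 72 mm from the ring's axis, at the same azimuth as the white pointer line on the ring, so it swings 26 mm outside the head's wall. Nothing stands beside or above it.
- mount: Polished specimen in green resin, 30 mm across, 23 mm high, loose on the stand's base plate under the head's home place; origin at the middle of its underside. To be left alone.
- rinse_bottle: Small brown dropper bottle with black pointed cap, 33 mm across, 106 mm high, standing loose on the bench right of the stand; origin at the middle of its underside. To be left alone.
- red_mount: Red resin specimen, 30 mm across, 17 mm high, loose on the bench right of the stand; origin at the middle of its underside. To be left alone.
- pen: White marker pen with black cap, 18 by 136 by 20 mm, lying loose in front of the stand; origin at the middle of its underside. To be left alone.

How it is judged (in metres and radians):
At the end, for the whole second after the job is handed in: The head is home (swing_arm below 0.04 rad), the ring's pointer is within half a scale division (0.08 rad) of the red mark at 1.571 rad, the specimen on the plate stands within 5 mm of where it was and the dropper bottle, red specimen and pen within 10 mm (value of joint swing_arm below 0.04 rad and value of joint analyser between 1.491 and 1.651 rad and distance of mount from where it was at the start of the episode below 0.005 m and angle between mount's own z axis and vertical below 0.1 rad and distance of each of rinse_bottle, red_mount, pen from where it was at the start of the episode below 0.01 m); the robot touches nothing.
It fails at once if the lever or ring is gripped or forced (over 18 N) (contact force between the fingers and analyser above 18 N).
It fails at once if the head or its arm is gripped or rammed (over 38 N) (contact force between the fingers and swing_arm above 38 N).
It fails at once if the specimen on the stand is shifted or lifted by over 5 mm (distance of mount from where it was at the start of the episode above 0.005 m).
It fails at once if a thing beside the stand is shifted or lifted by over 10 mm (distance of any of rinse_bottle, red_mount, pen from where it was at the start of the episode above 0.01 m).
It also fails if it takes over 58 s, if anything falls off the work surface, if the arm or the gripper's body presses on something with over 40 N, if the wrist force passes 120 N, or if a joint passes its speed limit or range.

## Working session

There is one attempt and no reset: what is moved stays moved. The work goes in short steps, Python scripts to look and compute and a tool call to move; the robot and the scene stay as the last step left them, time stands still between calls to the robot, and variables do not carry over. Pictures are saved under pics/ and viewed, and the job is handed in when it is done.

Besides the shell and the picture viewer there is one more tool, called after "Request:" as name(argument=value, ...) on one line, values as JSON. apply_moves: Moves the arm, as the interface text tells. Its arguments: {"type":"object","properties":{"targets":{"type":"array","items":{"type":"array"}}},"required":["targets"]}

```bash
mkdir -p pics; ls; python3 - <<'E'
from bench import r,snapshot,camera_model
import cv2
print(r.state())
for n in("scene","top","wrist"):
    cv2.imwrite(f"pics/{n}0.png",snapshot(n)[:,:,::-1]); print(n,camera_model(n))
E
```

```text
pics
{'t': 0.0, 'joints': array([ 1.31801777e+00,  2.13355640e-01, -3.50640386e-02,  1.32348520e+00,
        6.55171162e-06,  1.57083067e+00]), 'dq': array([-0.00026345, -0.00145744,  0.0001918 , -0.00094655,  0.00098281,
       -0.00086591]), 'tau': array([-1.35133283e-03, -6.86153555e+01,  4.87122917e+01,  1.72734435e-02,
       -1.26272785e-04,  1.42191163e-05]), 'tool_pos': array([124.98184634, 483.86247196, 303.41440879]), 'orientation': array([ 1.26070067e-01,  9.92021185e-01, -5.49444500e-04, -7.31086459e-05]), 'contact_force': array([-0.44694142, -0.30921703, -0.23007397]), 'torque': array([-0.01407165, -0.00885246,  0.04022079]), 'finger_gap': 85.45323536706931}
scene {'intrinsics': array([[423.30274212,   0.        , 254.84794883],
       [  0.        , 423.30274212, 186.51052858],
       [  0.        ,   0.        ,   1.        ]]), 'R': array([[-0.85895067, -0.51203771, -0.00459613],
       [-0.31669991,  0.53827903, -0.78099734],
       [ 0.40237409, -0.6693826 , -0.62451743]]), 't': array([434.25131962, 287.57517202, 664.88771147])}
top {'intrinsics': array([[401.475328
[... 175 characters left out ...]
 -0.0088818 ],
       [-0.9913542 ,  0.00788221, -0.13097603],
       [ 0.13103786,  0.00791739, -0.99134575]]), 't': array([-69.83461088, 535.52585744, 899.0840312 ])}
wrist {'intrinsics': array([[305.17773581,   0.        , 257.92847077],
       [  0.        , 305.17773581, 192.84505416],
       [  0.        ,   0.        ,   1.        ]]), 'T_tool_cam': array([[ 6.08235344e-04, -9.64607604e-01, -2.63688831e-01,
         6.59623988e+01],
       [ 9.99999652e-01,  4.36141029e-04,  7.11179835e-04,
        -5.87249449e-01],
       [-5.71003959e-04, -2.63689172e-01,  9.64607534e-01,
        -6.95817006e+01],
       [ 0.00000000e+00,  0.00000000e+00,  0.00000000e+00,
         1.00000000e+00]])}
```

View pics/top0.png

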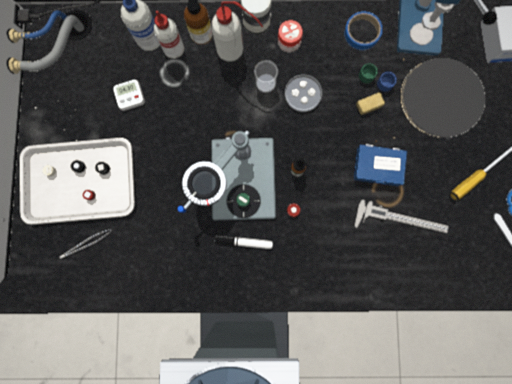

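View pics/scene0.png

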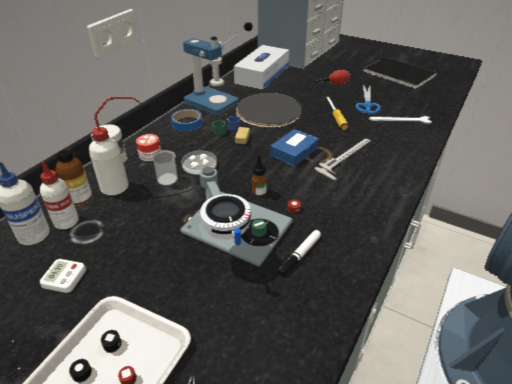

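View pics/wrist0.png

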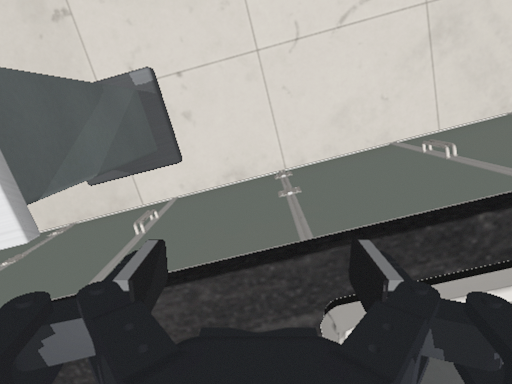

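The top view shows the pillar at about (241,138), head at (204,184), blue knob at (181,209), specimen at (242,200), pen at (245,242), red mount at (293,210) and bottle at (298,168). I'll turn these into positions.

```bash
cat > h.py <<'E'
import numpy as np, cv2
from bench import r,snapshot,camera_model
from scipy.spatial.transform import Rotation as Ro
def ray(n,uv,st=None):
    m=camera_model(n);K=np.array(m["intrinsics"]);d=np.linalg.inv(K)@[uv[0],uv[1],1]
    if n=="wrist":
        T=np.array(m["T_tool_cam"]);R=Ro.from_quat(st["orientation"]).as_matrix()
        return R@T[:3,3]+st["tool_pos"], R@T[:3,:3]@d
    R=np.array(m["R"]);t=np.array(m["t"]);return -R.T@t,R.T@d
def onz(n,uv,z,st=None):
    o,d=ray(n,uv,st);return o+d*(z-o[2])/d[2]
def proj(n,X,st=None):
    m=camera_model(n);K=np.array(m["intrinsics"])
    if n=="wrist":
        T=np.array(m["T_tool_cam"]);R=Ro.from_quat(st["orientation"]).as_matrix()
        c=T[:3,:3].T@(R.T@(np.array(X)-st["tool_pos"])-T[:3,3])
    else: c=np.array(m["R"])@X+m["t"]
    p=K@c;return p[:2]/p[2]
def tri(rs):
    A=np.zeros((3,3));b=np.zeros(3)
    for o,d in rs:
        d=d/np.linalg.norm(d);P=np.eye(3)-np.outer(d,d);A+=P;b+=P@o
    X=np.linalg.solve(A,b)
    res=[np.linalg.norm((np.eye(3)-np.outer(d,d)/(d@d))@(X-o)) for o,d in rs]
    return X,res
def blob(img,f,roi):
    x0,y0,x1,y1=roi;h=cv2.cvtColor(img,cv2.COLOR_RGB2HSV).astype(int);m=f(h[...,0],h[...,1],h[...,2])
    k=np.zeros(m.shape,bool);k[y0:y1,x0:x1]=True;m=(m&k).astype(np.uint8)
    n,l,s,c=cv2.connectedComponentsWithStats(m)
    i=1+np.argmax(s[1:,4]);return c[i],s[i]
E
python3 - <<'E'
from h import *
for n,uv,z in [("pillar",(241,138),134),("head",(204,184),126),("knob",(181,209),140),("mount",(242,200),39),("pen",(245,242),20),("redm",(293,210),17),("bottle",(298,165),106)]:
    print(n,onz("top",uv,z).round(0))
for n,roi in(("top",(140,110,330,260)),("scene",(150,150,350,300))):
    im=cv2.imread(f"pics/{n}0.png");x0,y0,x1,y1=roi
    cv2.imwrite(f"pics/{n}0z.png",cv2.resize(im[y0:y1,x0:x1],None,fx=4,fy=4,interpolation=cv2.INTER_CUBIC))
B=lambda h,s,v:(h>105)&(h<128)&(s>150)&(v>60)
a=blob(cv2.imread("pics/top0.png")[...,::-1].copy(),B,(165,190,200,225));b=blob(cv2.imread("pics/scene0.png")[...,::-1].copy(),B,(215,220,260,250))
print(a,b,tri([ray("top",a[0]),ray("scene",b[0])]))
E
```

```text
pillar [637. -36. 134.]
head [541.  43. 126.]
knob [487.  87. 140.]
mount [516. -33.  39.]
pen [420. -39.  20.]
redm [ 494. -152.   17.]
bottle [ 584. -158.  106.]
(array([180.63265306, 208.79591837]), array([177, 205,   9,   8,  49], dtype=int32)) (array([237.33707865, 235.7752809 ]), array([234, 228,   7,  17,  89], dtype=int32)) (array([487.36161795,  90.31580866, 125.55277497]), [np.float64(1.3424775146180736), np.float64(1.3424775146180552)])
```

View pics/top0z.png

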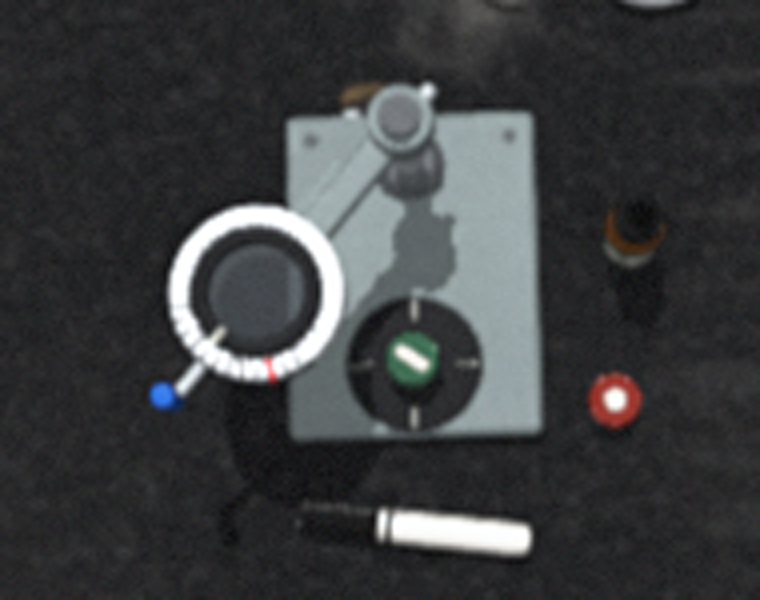

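View pics/scene0z.png

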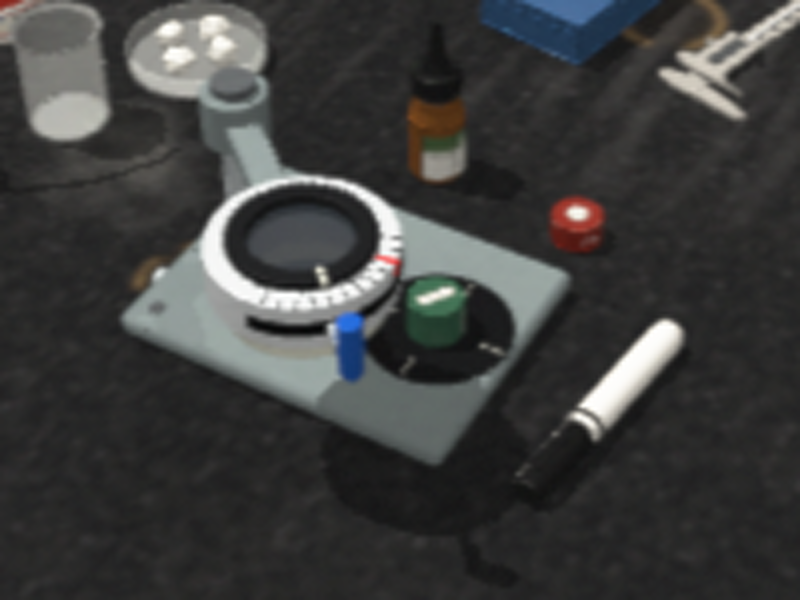

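The zoomed views show the head swung out to about 0.7 rad. The red mark is at about (207.7,202.5) and the knob lies clockwise of it. First I'll move above the push start with the fingers shut and look again.

Request:
apply_moves(targets=[[[-50.9, -24.2, 0], 0, 0], [[-50.9, -24.2, 0], 0, 0], [[-50.9, -24.2, 0], 0, 0], [[-50.9, -24.2, 0], 0, 0], [[-50.9, -24.2, 0], 0, 0], [[-50.9, -24.2, 0], 0, 0], [[-50.9, -24.2, 0], 0, 0], [[-50.9, -24.2, 0], 0, 0], [[-50.9, -24.2, 0], 0, 0], [[-50.9, -24.2, 0], 0, 0], [[-50.9, -24.2, 0], 0, 0], [[-50.9, -24.2, 0], 0, 0], [[-50.9, -24.2, 0], 0, 0], [[-50.9, -24.2, 0], 0, 0], [[-50.9, -24.2, 0], 0, 0], [[-50.9, -24.2, 0], 0, 0], [[-50.9, -24.2, 0], 0, 0], [[-50.9, -24.2, 0], 0, 0], [[-50.9, -24.2, 0], 0, 0], [[-50.9, -24.2, 0], 0, 0]])

```text
t: 1.82
tool_pos: [556.8, 123.0, 304.0]
orientation: [0.125, 0.992, -0.0, 0.0]
contact_force: [-0.1, 0.1, 0.4]
finger_gap: 0.0
```

```bash
python3 - <<'E'
from h import *
st=r.state();np.save("st1.npy",st,allow_pickle=True)
print(st['t'],st['tool_pos'],st['orientation'],st['finger_gap'],st['contact_force'],r.nose_length)
im=snapshot("wrist");cv2.imwrite("pics/wrist1.png",im[:,:,::-1])
im=snapshot("scene");cv2.imwrite("pics/scene1.png",im[:,:,::-1])
for n,X in(("pillar",(637,-36,134)),("head",(541,43,126)),("knob",(487,90,126))): print(n,proj("wrist",X,st))
E
```

```text
1.8167 [556.81207557 123.00131847 304.03652219] [ 1.25464705e-01  9.92098023e-01 -3.34246569e-04  9.33969592e-05] 0.04459877102302622 [-0.0952964   0.07609617  0.44641125] 72.6
pillar [112.04741004 316.69121672]
head [162.0262187  196.01907029]
knob [196.03681705 117.95176673]
```

View pics/wrist1.png

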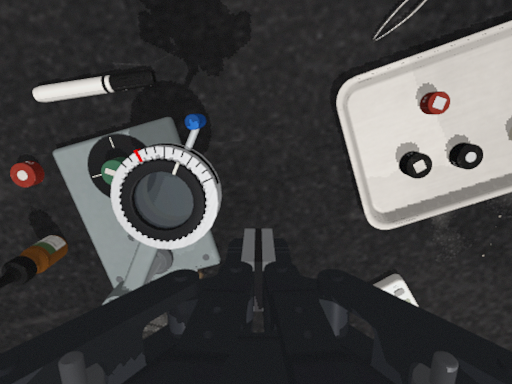

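View pics/scene1.png

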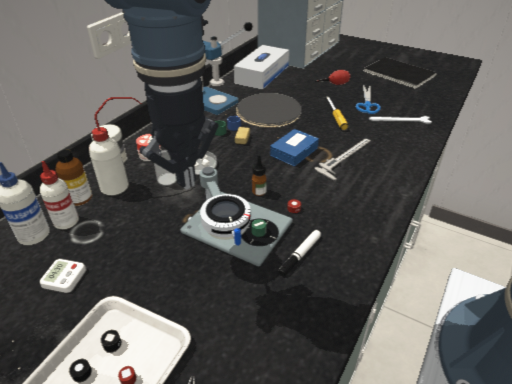

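In the wrist view the head is at about (165,197), the knob at (195,121), the red mark at (138,157) and the pointer at (177,167), which agrees with the top view. The shut fingers are only about 15 mm across the jaw axis. Next I'll refine these and plan.

```bash
python3 - <<'E'
from h import *
st=np.load("st1.npy",allow_pickle=True).item()
im=cv2.imread("pics/wrist1.png")[:,:,::-1].copy()
hsv=cv2.cvtColor(im,cv2.COLOR_RGB2HSV)
m=((hsv[...,2]>150)&(hsv[...,1]<60)).astype(np.uint8);k=np.zeros_like(m);k[135:255,100:225]=1;m*=k
m=cv2.morphologyEx(m,cv2.MORPH_CLOSE,np.ones((7,7)))
c=max(cv2.findContours(m,cv2.RETR_EXTERNAL,cv2.CHAIN_APPROX_NONE)[0],key=cv2.contourArea)
e=cv2.fitEllipse(cv2.convexHull(c));print("ell",e)
H=onz("wrist",e[0],126,st)
R,_=blob(im,lambda h,s,v:((h<8)|(h>172))&(s>130)&(v>100),(110,140,220,190));print(R)
B,_=blob(im,lambda h,s,v:(h>105)&(h<128)&(s>150)&(v>60),(180,100,215,140));print(B)
Rm=onz("wrist",R,126,st);Kw=onz("wrist",B,135,st)
tb=(180.63,208.8);ts=(237.34,235.8)
print("knob tri",tri([ray("wrist",B,st),ray("top",tb),ray("scene",ts)]))
tr=(207.75,202.4);print("red tri",tri([ray("wrist",R,st),ray("top",tr)]),"head tri",tri([ray("wrist",e[0],st),ray("top",(204.2,183.4))]))
P=onz("wrist",(177,167),131,st)
P2=onz("top",(140+217/4,110+338/4),131)
az=lambda a:np.degrees(np.arctan2(a[1],a[0]))%360
print("H",H,"red",Rm-H,az(Rm-H),np.hypot(*(Rm-H)[:2]),"knob",az(Kw-H),np.hypot(*(Kw-H)[:2]),"ptr",az(P-H),az(P2-H))
# plate corners in top crop
for u in((288,120),(530,112),(541,432),(292,438)): print(onz("top",(140+u[0]/4,110+u[1]/4),16))
mt=blob(cv2.imread("pics/top0.png")[...,::-1].copy(),lambda h,s,v:(h>60)&(h<95)&(s>110),(225,180,265,220));print(mt,onz("top",mt[0],39))
E
```

```text
ell ((156.80325317382812, 217.7091522216797), (124.90306854248047, 174.0688934326172), 8.590925216674805)
[137.29787234 154.06382979]
[194.58275862 120.97586207]
knob tri (array([488.02632093,  89.38120187, 125.14549284]), [np.float64(1.6114097339466578), np.float64(1.6827537777678678), np.float64(1.5964428665647945)])
red tri (array([502.10363116,  34.45009987, 124.11373046]), [np.float64(0.3606778460096997), np.float64(0.3606778460096257)]) head tri (array([545.60190284,  40.51355485, 146.90210809]), [np.float64(7.0503155707774425), np.float64(7.050315570777607)])
H [558.27918372  32.26918967 126.        ] red [-55.89093316   2.91431047   0.        ] 177.01514008362125 55.966861755129244 knob 140.14969931929093 90.14584300700889 ptr 139.82201159627203 143.796567620929
[664.84961755  40.68848726  16.        ]
[ 668.47169181 -105.59687894   16.        ]
[ 475.13510043 -109.94430344   16.        ]
[472.68224967  36.64408884  16.        ]
(array([245.        , 196.66666667]), array([244, 196,   3,   2,   3], dtype=int32)) [523.47815903 -39.87801371  39.        ]
```

Request:
apply_moves(targets=[[[0, 0, 4], 0, 0], [[0, 0, 8], 0, 0], [[0, 0, 11], 0, 0], [[0, 0, 12.4], 0, 0], [[0, 0, 12.4], 0, 0], [[0, 0, 12.4], 0, 0], [[0, -0.7, 12.4], 0, 0], [[0, -1.4, 12.4], 0, 0], [[0, -1.8, 12.4], 0, 0], [[0, -2.0, 12.4], 0, 0], [[0, -2.0, 12.4], 0, 0]])

```text
t: 2.83
tool_pos: [552.3, 103.0, 180.8]
orientation: [0.126, 0.992, 0.0, 0.001]
contact_force: [0.1, -0.4, 0.6]
finger_gap: -0.0
```

```bash
python3 - <<'E'
from h import *
st=r.state();print(st['contact_force'])
im=snapshot("wrist");cv2.imwrite("pics/wrist2.png",im[:,:,::-1])
E
```

```text
[ 0.10667302 -0.41514977  0.55350675]
```

View pics/wrist2.png

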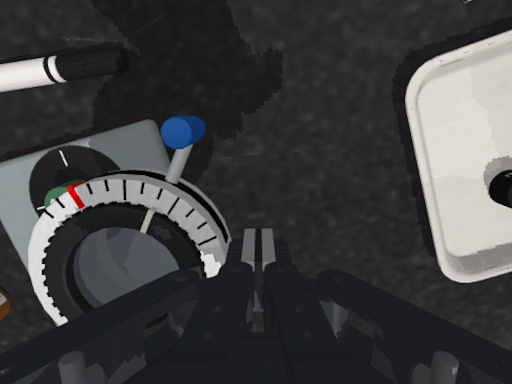

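The fingertips at about (258,245) are roughly 10 mm short of the head's wall, and there is no contact yet. I'll push on in small steps.

Request:
apply_moves(targets=[[[0, -0.3, 0], 0, 0], [[0, -0.6, 0], 0, 0], [[0, -0.9, 0], 0, 0], [[0, -1.2, 0], 0, 0], [[0, -1.5, 0], 0, 0], [[0, -1.8, 0], 0, 0], [[0, -2.1, 0], 0, 0], [[0, -2.4, 0], 0, 0]])

```text
t: 3.55
tool_pos: [545.7, 80.9, 180.4]
orientation: [0.125, 0.992, 0.001, -0.0]
contact_force: [-1.8, 10.1, 0.3]
finger_gap: 0.4
```

```bash
python3 - <<'E'
from h import *
st=r.state();print(st['contact_force'])
im=snapshot("wrist");cv2.imwrite("pics/wrist3.png",im[:,:,::-1])
E
```

```text
[-1.81649389 10.14579219  0.27921437]
```

View pics/wrist3.png

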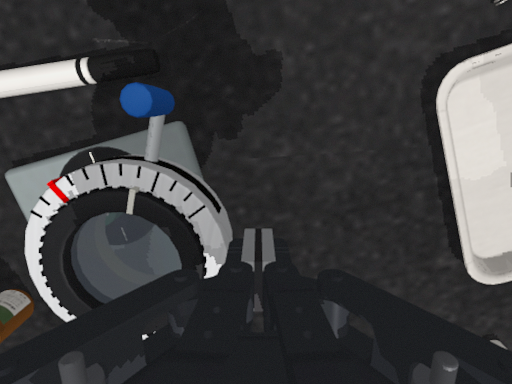

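The head is moving under about 10 N. I'll continue 48 mm.

Request:
apply_moves(targets=[[[0, -0.3, 0], 0, 0], [[0, -0.6, 0], 0, 0], [[0, -0.9, 0], 0, 0], [[0, -1.2, 0], 0, 0], [[0, -1.5, 0], 0, 0], [[0, -1.8, 0], 0, 0], [[0, -2.1, 0], 0, 0], [[0, -2.4, 0], 0, 0], [[0, -2.7, 0], 0, 0], [[0, -3.0, 0], 0, 0], [[0, -3.3, 0], 0, 0], [[0, -3.6, 0], 0, 0], [[0, -3.9, 0], 0, 0], [[0, -4.2, 0], 0, 0], [[0, -4.5, 0], 0, 0], [[0, -4.8, 0], 0, 0]])

```text
t: 4.93
tool_pos: [533.1, 34.5, 180.1]
orientation: [0.125, 0.992, 0.002, -0.001]
contact_force: [-3.2, 7.5, -1.2]
finger_gap: 0.5
```

```bash
python3 - <<'E'
from h import *
st=r.state();print(st['contact_force'])
im=snapshot("wrist");cv2.imwrite("pics/wrist4.png",im[:,:,::-1])
im=snapshot("scene");cv2.imwrite("pics/scene4.png",cv2.resize(im[150:300,150:350,::-1],None,fx=4,fy=4))
E
```

```text
[-3.24840818  7.50424406 -1.18565696]
```

View pics/wrist4.png

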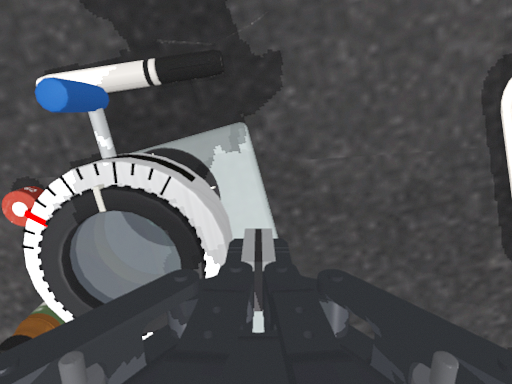

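View pics/scene4.png

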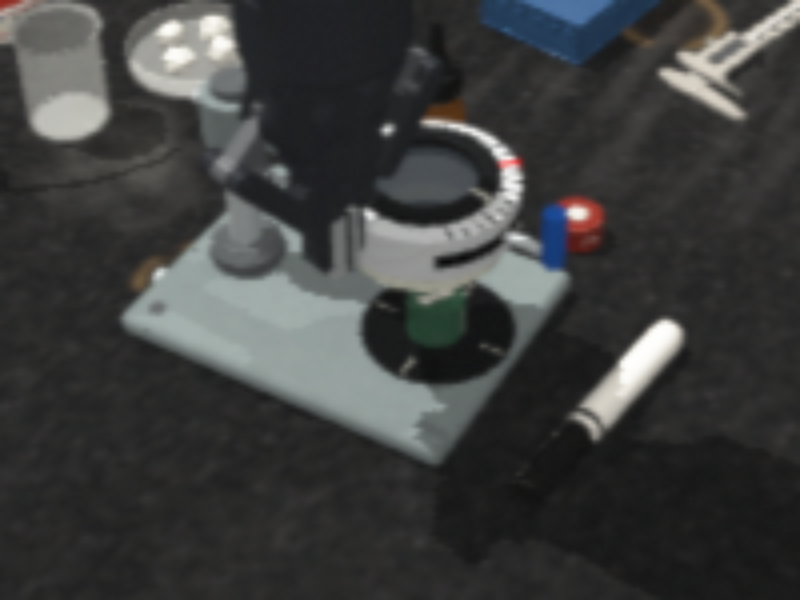

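Going well: the head is almost over the specimen and nothing else is disturbed. I'll go slower from here.

Request:
apply_moves(targets=[[[0, -0.2, 0], 0, 0], [[0, -0.4, 0], 0, 0], [[0, -0.6, 0], 0, 0], [[0, -0.8, 0], 0, 0], [[0, -0.9, 0], 0, 0], [[0, -1.0, 0], 0, 0]])

```text
t: 5.53
tool_pos: [530.2, 25.1, 180.0]
orientation: [0.125, 0.992, 0.002, -0.001]
contact_force: [-2.4, 6.7, 1.8]
finger_gap: 0.1
```

Request:
apply_moves(targets=[[[0, -0.1, 0], 0, 0], [[0, -0.2, 0], 0, 0], [[0, -0.3, 0], 0, 0]])

```text
t: 5.78
tool_pos: [529.5, 23.3, 180.1]
orientation: [0.125, 0.992, 0.003, -0.001]
contact_force: [1.2, 16.1, -1.0]
finger_gap: 0.1
```

Request:
apply_moves(targets=[[[0, -0.1, 0], 0, 0], [[0, -0.2, 0], 0, 0], [[0, -0.2, 0], 0, 0]])

```text
t: 6.03
tool_pos: [529.4, 23.0, 180.2]
orientation: [0.124, 0.992, 0.005, -0.001]
contact_force: [3.0, 17.5, -1.6]
finger_gap: 0.2
```

The force has risen to about 17 N with no further motion, so the head is on its stop. I'll back off, rise and look.

Request:
apply_moves(targets=[[[0, 1, 0], 0, 0], [[0, 3, 0], 0, 0], [[0, 5, -2], 0, 0], [[0, 6, -6], -7, 0], [[0, 8, -10], -14, 0], [[0, 10, -12], -21, 0], [[0, 12, -12], -28, 0], [[0, 12, -12], -35, 0], [[0, 12, -12], -40, 0], [[0, 12, -12], -40, 0], [[0, 12, -12], -40, 0]])

```text
t: 6.95
tool_pos: [559.0, 138.2, 301.3]
orientation: [-0.222, 0.975, 0.005, 0.0]
contact_force: [-0.1, 0.7, -0.2]
finger_gap: -0.0
```

```bash
python3 - <<'E'
from h import *
st=r.state();np.save("st5.npy",st,allow_pickle=True);print(st['contact_force'],st['tool_pos'],st['orientation'])
im=snapshot("wrist");cv2.imwrite("pics/wrist5.png",im[:,:,::-1])
im=snapshot("top");cv2.imwrite("pics/top5.png",im[:,:,::-1]);cv2.imwrite("pics/top5z.png",cv2.resize(im[110:260,140:330,::-1],None,fx=4,fy=4))
E
```

```text
[-0.07852513  0.70950227 -0.17130831] [559.04347919 138.18235204 301.32878558] [-2.21591222e-01  9.75124973e-01  5.33621497e-03  3.77994104e-04]
```

View pics/wrist5.png

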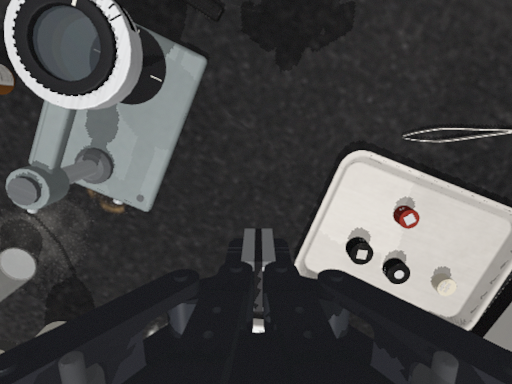

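View pics/top5z.png

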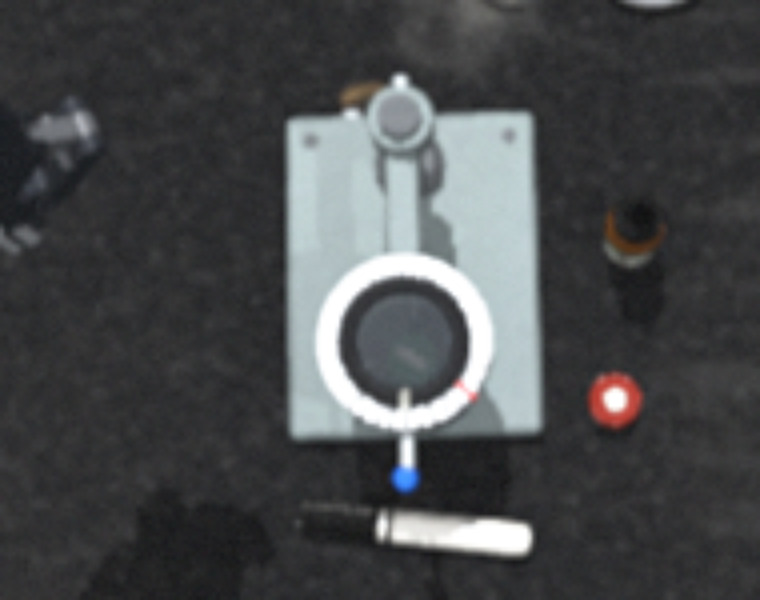

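The head is home: the arm is parallel to the plate edges. The knob is now at about (404,477) in the 4× crop and the red mark at (466,390). I'll compute the lever path.

```bash
python3 - <<'E'
from h import *
st=np.load("st5.npy",allow_pickle=True).item()
f=lambda u,v,z:onz("top",(140+(u-1.5)/4,110+(v-1.5)/4),z)
H=f(404.5,341,126);K=f(404,477,140);Rm=f(466,389.5,126);P=f(403.5,398,131);Pi=f(400,118,134)
az=lambda a:np.degrees(np.arctan2(a[1],a[0]))%360
print("H",H,"K",K,"Pi",Pi,"arm az",az(H-Pi),np.hypot(*(H-Pi)[:2]))
print("red az",az(Rm-H),np.hypot(*(Rm-H)[:2]),"knob az",az(K-H),np.hypot(*(K-H)[:2]),"ptr",az(P-H))
R=Ro.from_quat(st['orientation']).as_matrix();ty=R[:,1];ty[2]=0
for th in (180,190,200,210,220,226,230,233,236):
    k=H[:2]+72*np.array([np.cos(np.radians(th)),np.sin(np.radians(th))])
    X=np.array([*(k+21*ty[:2]+3*R[:2,0]),194.])
    print(th,X.round(1),(R.T@(X-st['tool_pos'])).round(1))
E
```

```text
H [516.86701591 -34.87020138 126.        ] K [445.28081564 -35.34888938 140.        ] Pi [634.71186072 -33.00629192 134.        ] arm az 180.906151147663 117.85958428129643
red az 231.24837445639756 41.148510525171886 knob az 180.38312402939192 71.58780071623808 ptr 179.51058587136004
180 [433.1 -17.2 194. ] [181.1 -85.7 105.9]
190 [434.2 -29.7 194. ] [185.5 -97.5 105.8]
200 [437.4 -41.9 194. ] [ 187.8 -109.8  105.6]
210 [442.7 -53.2 194. ] [ 187.9 -122.3  105.5]
220 [449.9 -63.5 194. ] [ 185.9 -134.7  105.4]
226 [455.1 -69.  194. ] [ 183.6 -141.9  105.3]
230 [458.8 -72.4 194. ] [ 181.7 -146.6  105.3]
233 [461.8 -74.7 194. ] [ 180.1 -149.9  105.2]
236 [464.8 -76.9 194. ] [ 178.3 -153.2  105.2]
```

Request:
apply_moves(targets=[[[4, -1, 0], 0, 0], [[8, -2, 0], 0, 0], [[12, -3.5, 0], 0, 0], [[16, -5, 0], 0, 0], [[18.4, -6.2, 0], 0, 0], [[18.4, -6.2, 0], 0, 0], [[18.4, -6.2, 0], 0, 0], [[18.4, -6.2, 4], 0, 0], [[18.4, -6.2, 8], 0, 0], [[18.4, -6.2, 10.5], 0, 0], [[18.4, -6.2, 10.5], 0, 0], [[18.4, -6.2, 10.5], 0, 0]])

```text
t: 8.05
tool_pos: [419.6, 4.1, 195.1]
orientation: [-0.221, 0.975, 0.006, -0.001]
contact_force: [0.4, -0.6, 0.9]
finger_gap: 0.1
```

```bash
python3 - <<'E'
from h import *
st=r.state();print(st['contact_force'],st['tool_pos'],st['orientation'])
im=snapshot("wrist");cv2.imwrite("pics/wrist6.png",im[:,:,::-1])
E
```

```text
[ 0.38721116 -0.62465176  0.86745126] [419.59872353   4.13214969 195.05023814] [-2.21217742e-01  9.75207975e-01  5.63728743e-03 -5.81099259e-04]
```

View pics/wrist6.png

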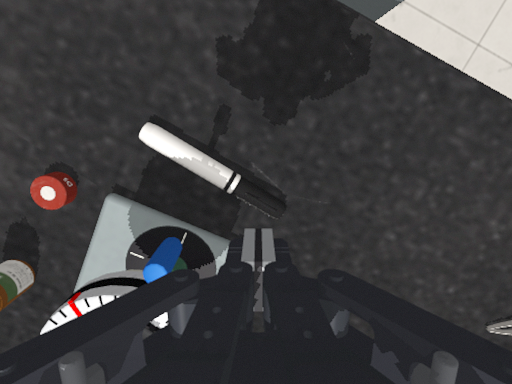

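The finger is beside the knob at (165,260) with clear space. I'll push most of the way and stop short.

Request:
apply_moves(targets=[[[0, -0.6, 0], 0, 0], [[0, -1.2, 0], 0, 0], [[0, -1.5, 0], 0, 0], [[0, -1.8, 0], 0, 0], [[0, -2.1, 0], 0, 0], [[0, -2.4, 0], 0, 0], [[0, -2.7, 0], 0, 0], [[0, -3.0, 0], 0, 0], [[0, -3.2, 0], 0, 0], [[0, -3.4, 0], 0, 0]])

```text
t: 8.93
tool_pos: [434.8, -26.7, 195.7]
orientation: [-0.221, 0.975, 0.006, 0.0]
contact_force: [-3.2, 1.0, 0.0]
finger_gap: -0.3
```

Request:
apply_moves(targets=[[[0, -0.2, 0], 0, 0], [[0, -0.4, 0], 0, 0], [[0, -0.6, 0], 0, 0], [[0, -0.8, 0], 0, 0], [[0, -1.0, 0], 0, 0], [[0, -1.2, 0], 0, 0], [[0, -1.4, 0], 0, 0], [[0, -1.6, 0], 0, 0], [[0, -1.8, 0], 0, 0], [[0, -2.0, 0], 0, 0], [[0, -2.2, 0], 0, 0], [[0, -2.4, 0], 0, 0], [[0, -2.6, 0], 0, 0], [[0, -2.8, 0], 0, 0], [[0, -3.0, 0], 0, 0], [[0, -3.2, 0], 0, 0], [[0, -3.4, 0], 0, 0], [[0, -3.4, 0], 0, 0]])

```text
t: 10.43
tool_pos: [449.8, -57.7, 195.4]
orientation: [-0.221, 0.975, 0.005, 0.0]
contact_force: [-0.1, 1.5, -0.0]
finger_gap: -0.1
```

```bash
python3 - <<'E'
from h import *
st=r.state();np.save("st7.npy",st,allow_pickle=True);print(st['contact_force'],st['tool_pos'],st['orientation'])
im=snapshot("wrist");cv2.imwrite("pics/wrist7.png",im[:,:,::-1])
im=snapshot("top");cv2.imwrite("pics/top7z.png",cv2.resize(im[110:260,140:330,::-1],None,fx=4,fy=4))
E
```

```text
[-0.05633247  1.47441535 -0.03590885] [449.78596549 -57.68133589 195.41697935] [-2.21190585e-01  9.75215110e-01  5.48299279e-03  3.88555251e-04]
```

View pics/wrist7.png

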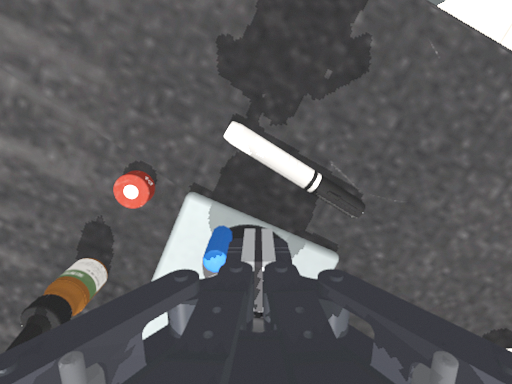

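View pics/top7z.png

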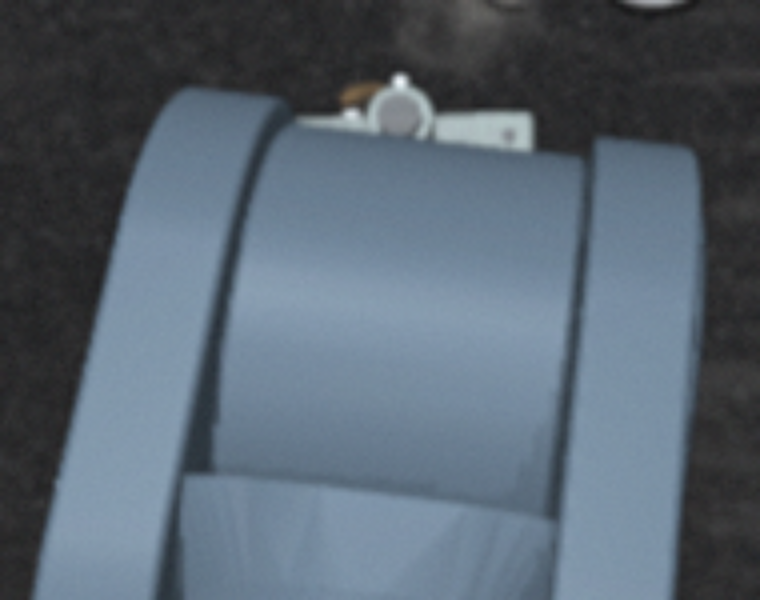

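The top view is blocked by the arm. I'll measure the knob from the wrist and scene views.

```bash
python3 - <<'E'
from h import *
st=np.load("st7.npy",allow_pickle=True).item()
im=cv2.imread("pics/wrist7.png")[:,:,::-1].copy()
sc=snapshot("scene");cv2.imwrite("pics/scene7z.png",cv2.resize(sc[150:300,150:350,::-1],None,fx=4,fy=4))
B=lambda h,s,v:(h>103)&(h<128)&(s>150)&(v>60)
w=blob(im,B,(190,215,240,280));s=blob(sc,B,(250,180,330,240));print(w,s)
X,e=tri([ray("wrist",w[0],st),ray("scene",s[0])]);print(X,e)
H=np.array([516.5,-35.3])
for K in(X,onz("wrist",(214,260),140,st),onz("scene",s[0],126)): d=K[:2]-H;print(K,np.hypot(*d),np.degrees(np.arctan2(d[1],d[0]))%360)
R=Ro.from_quat(st['orientation']).as_matrix();print(R.T@(X-st['tool_pos']))
E
```

```text
Traceback (most recent call last):
  File "h.py", line 30, in blob
    i=1+np.argmax(s[1:,4]);return c[i],s[i]
        ~~~~~~~~~^^^^^^^^^
ValueError: attempt to get argmax of an empty sequence
```

View pics/scene7z.png

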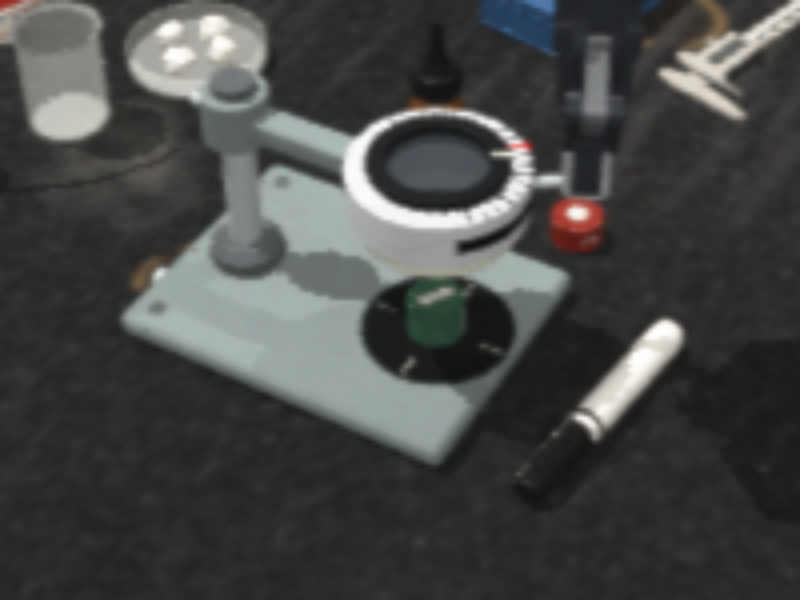

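The scene view shows the pointer at about (500,155) and the red mark at (519,147) in the crop. The pointer is a little short of the mark.

```bash
python3 - <<'E'
from h import *
st=np.load("st7.npy",allow_pickle=True).item()
H=np.array([516.5,-35.3])
az=lambda K:(np.hypot(*(K[:2]-H)),np.degrees(np.arctan2(*(K[:2]-H)[::-1]))%360)
f=lambda u,v,z:onz("scene",(150+(u-1.5)/4,150+(v-1.5)/4),z)
for p in((494,156),(508,154)): print("ptr",az(f(*p,131)))
print("red",az(f(519,147,126)),az(f(530,146,126)),az(f(510,148,126)))
print("knob",az(onz("wrist",(214,260),140,st)))
w=blob(cv2.imread("pics/wrist7.png")[:,:,::-1].copy(),lambda h,s,v:(h>103)&(h<128)&(s>150)&(v>60),(190,215,240,280));print(w,az(onz("wrist",w[0],126,st)))
E
python3 - <<'E'
import cv2
im=cv2.imread("pics/scene7z.png");cv2.imwrite("pics/s7zz.png",cv2.resize(im[90:260,330:620],None,fx=2.5,fy=2.5,interpolation=cv2.INTER_CUBIC))
E
```

```text
ptr (np.float64(27.112882089792922), np.float64(205.82522013561413))
ptr (np.float64(33.79964795439315), np.float64(209.3417242654509))
red (np.float64(41.185862550308364), np.float64(225.93208208115675)) (np.float64(46.60215342239916), np.float64(225.0892486620453)) (np.float64(36.72383428202997), np.float64(226.59478696480272))
knob (np.float64(71.53164711749942), np.float64(214.7987215434359))
(array([218.42338073, 243.41706161]), array([203, 226,  30,  46, 633], dtype=int32)) (np.float64(73.07483717385462), np.float64(214.2368185689597))
```

View pics/s7zz.png

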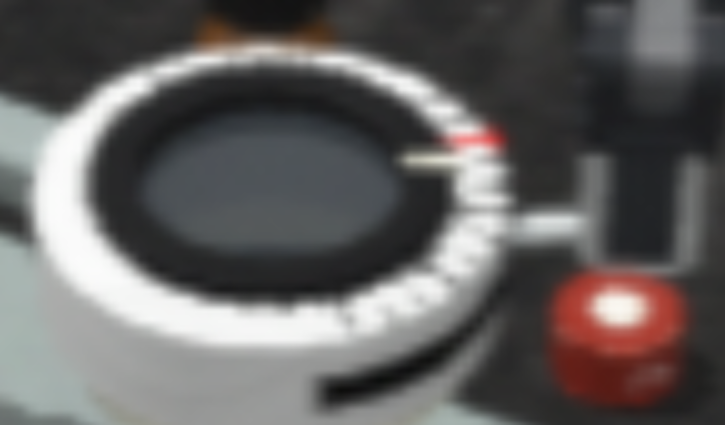

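Taking the wrist and scene readings together, about 17° remains, which is about 21 mm of push. I'll push 18 mm and then check.

Request:
apply_moves(targets=[[[0, -0.2, 0], 0, 0], [[0, -0.4, 0], 0, 0], [[-0.1, -0.6, 0], 0, 0], [[-0.1, -0.8, 0], 0, 0], [[-0.2, -1.0, 0], 0, 0], [[-0.2, -1.2, 0], 0, 0], [[-0.2, -1.4, 0], 0, 0], [[-0.3, -1.6, 0], 0, 0], [[-0.3, -1.8, 0], 0, 0], [[-0.3, -1.8, 0], 0, 0]])

```text
t: 11.42
tool_pos: [460.4, -72.6, 195.3]
orientation: [-0.221, 0.975, 0.005, 0.001]
contact_force: [0.2, 2.0, -0.3]
finger_gap: -0.5
```

```bash
cat > chk.py <<'E'
from h import *
import sys
n=sys.argv[1]
st=r.state();print(st['contact_force'],st['tool_pos'])
im=snapshot("wrist");cv2.imwrite(f"pics/wrist{n}.png",im[:,:,::-1])
sc=snapshot("scene");cv2.imwrite(f"pics/s{n}.png",cv2.resize(sc[165:220,225:310,::-1],None,fx=9,fy=9,interpolation=cv2.INTER_CUBIC))
H=np.array([516.5,-35.3])
w=blob(im,lambda h,s,v:(h>103)&(h<128)&(s>150)&(v>60),(180,190,245,290));d=onz("wrist",w[0],126,st)[:2]-H
print(w,np.hypot(*d),np.degrees(np.arctan2(d[1],d[0]))%360)
E
python3 chk.py 8
```

```text
[ 0.1701871   2.04170878 -0.2648665 ] [460.44597307 -72.64663008 195.27150345]
(array([219.1045082 , 244.38934426]), array([205, 230,  27,  32, 488], dtype=int32)) 74.40364975309029 228.33163057593188
```

View pics/s8.png

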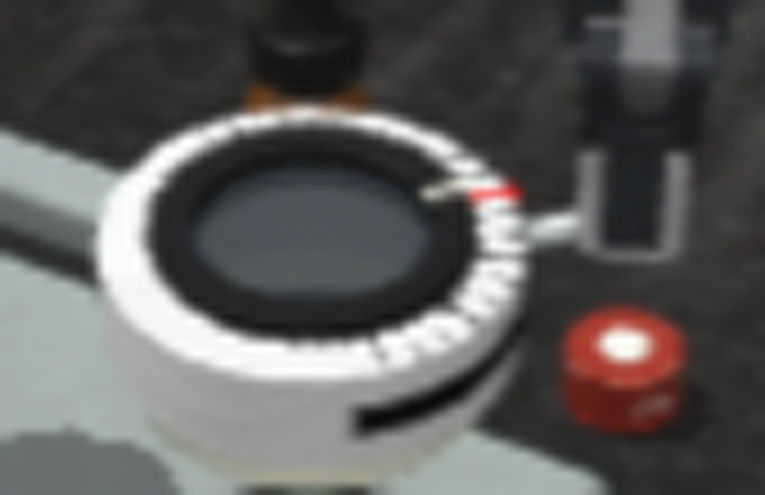

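View pics/wrist8.png

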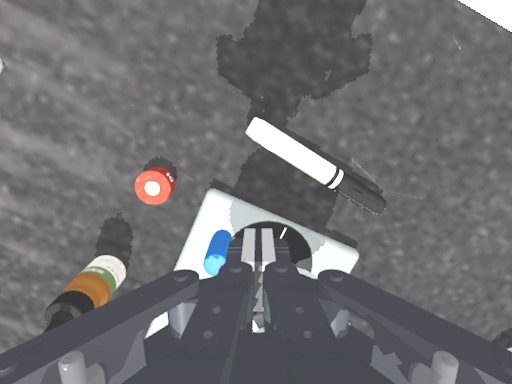

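The pointer nearly touches the red mark, about 3° short. I'll push 3.5 mm more, back away and inspect from above.

Request:
apply_moves(targets=[[[0, -0.2, 0], 0, 0], [[0, -0.35, 0], 0, 0], [[0, -0.35, 0], 0, 0], [[0, -0.35, 0], 0, 0]])

```text
t: 11.85
tool_pos: [461.8, -75.8, 195.2]
orientation: [-0.221, 0.975, 0.005, 0.0]
contact_force: [0.3, 2.6, 0.9]
finger_gap: -0.3
```

Request:
apply_moves(targets=[[[0.3, 1, 0], 0, 0], [[0.5, 3, 0], 0, 0], [[0.5, 5, 0], 0, 0], [[0.5, 7, -3], 0, 0], [[0, 9, -7], 0, 0], [[-3, 12, -11], 0, 0], [[-6, 15, -13], 0, 0], [[-6, 18, -13], 0, 0], [[-6, 20, -13], 0, 0], [[-6, 20, -13], 0, 0], [[-6, 20, -13], 0, 0]])

```text
t: 12.77
tool_pos: [429.0, 130.2, 327.4]
orientation: [-0.222, 0.975, 0.005, 0.0]
contact_force: [-0.6, 0.2, -0.3]
finger_gap: -0.1
```

```bash
python3 - <<'E'
from h import *
st=r.state();np.save("st9.npy",st,allow_pickle=True);print(st['contact_force'],st['tool_pos'])
im=snapshot("wrist");cv2.imwrite("pics/wrist9.png",im[:,:,::-1])
im=snapshot("top");cv2.imwrite("pics/top9z.png",cv2.resize(im[110:260,140:330,::-1],None,fx=4,fy=4))
E
```

```text
[-0.64321656  0.17244288 -0.32192134] [429.00421706 130.22634357 327.44430758]
```

View pics/wrist9.png

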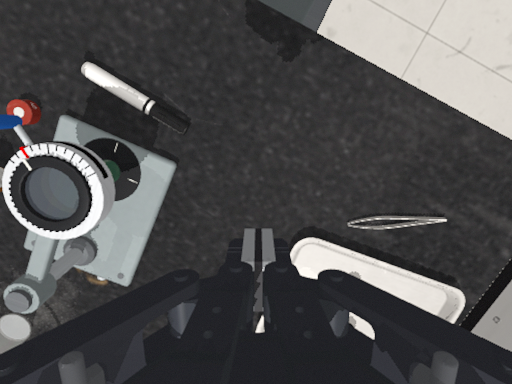

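View pics/top9z.png

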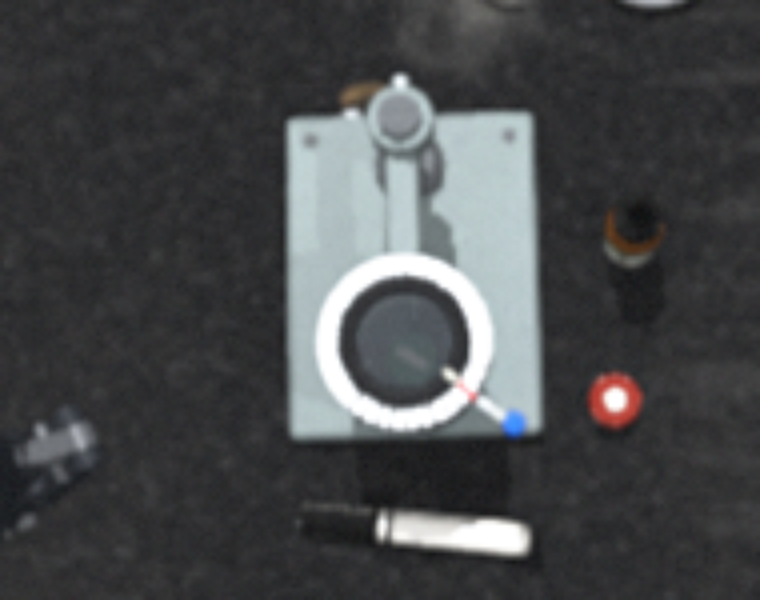

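In both views the white pointer, red mark and lever look in line. I'll bring the wrist camera over the head for a precise check.

Request:
apply_moves(targets=[[[0, -4, 0], 0, 0], [[0, -8, 0], 0, 0], [[0, -12, 0], 0, 0], [[0, -15, 0], 0, 0], [[0, -15, 0], 0, 0], [[0, -15, 0], 0, 0], [[0, -15, 0], 0, 0]])

```text
t: 13.45
tool_pos: [493.8, -7.3, 325.4]
orientation: [-0.22, 0.975, 0.005, -0.0]
contact_force: [0.6, 0.2, -0.6]
finger_gap: -0.1
```

```bash
python3 - <<'E'
from h import *
st=r.state();np.save("st10.npy",st,allow_pickle=True);print(st['t'],st['contact_force'],st['tool_pos'])
im=snapshot("wrist");cv2.imwrite("pics/wrist10.png",im[:,:,::-1])
p=proj("wrist",(516.5,-35.3,126),st);print(p)
x,y=p.astype(int)
c=im[max(0,y-75):y+75,max(0,x-90):x+90,::-1];print(max(0,x-90),max(0,y-75))
cv2.imwrite("pics/wrist10z.png",cv2.resize(c,None,fx=4,fy=4,interpolation=cv2.INTER_CUBIC))
E
```

```text
13.45 [ 0.56296967  0.2465502  -0.55938418] [493.76646788  -7.26691509 325.44423905]
[218.17599514 193.94664794]
128 118
```

View pics/wrist10z.png

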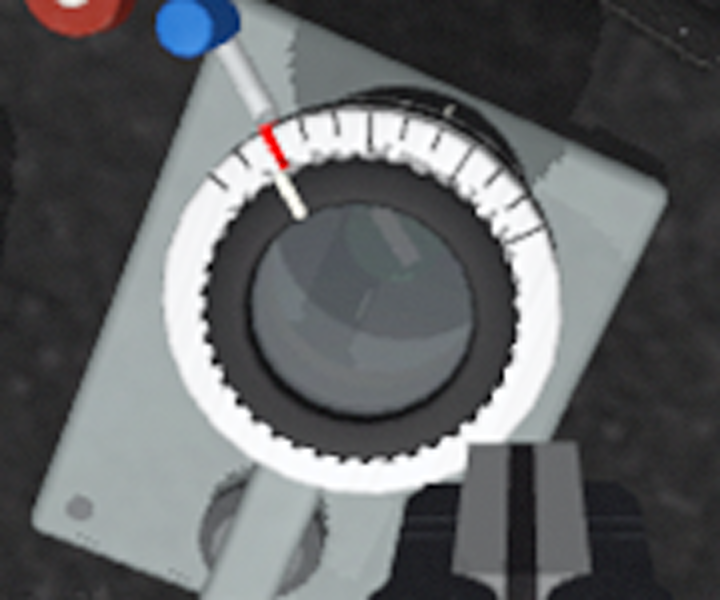

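The pointer runs from (301,216) to (278,172) and the red tick from (285,165) to (264,127). They are nearly collinear, so I'll put numbers on it.

```bash
python3 - <<'E'
from h import *
st=np.load("st10.npy",allow_pickle=True).item()
f=lambda u,v,z:onz("wrist",(128+(u-1.5)/4,118+(v-1.5)/4),z,st)[:2]
# outer head ellipse pts on top rim
H=f(361.5,298,126); H5=f(361.5,308,131)
pts=[f(u,v,126) for u,v in((164,298),(560,290),(365,105),(375,493),(225,160))]
A=np.array([[2*p[0],2*p[1],1] for p in pts]);s=np.linalg.lstsq(A,[p@p for p in pts],rcond=None)[0]
C=s[:2];print("centre",C,"r",np.sqrt(s[2]+C@C))
az=lambda p:np.degrees(np.arctan2(*(p-C)[::-1]))%360
print("ptr",az(f(301,216,131)),az(f(289.5,194,131)),az(f(278,172,131)))
print("red",az(f(285,165,126)),az(f(274.5,146,126)),az(f(264,127,126)))
print("knob top",az(f(184,27,140)),np.hypot(*(f(184,27,140)-C)))
for p,q in(((301,216),(278,172)),): d=f(*q,131)-f(*p,131);print("ptr line dir",np.degrees(np.arctan2(d[1],d[0]))%360)
d=f(264,127,126)-f(285,165,126);print("red line dir",np.degrees(np.arctan2(d[1],d[0]))%360)
g=lambda u,v,z:onz("top",(140+(u-1.5)/4,110+(v-1.5)/4),z)[:2]
C=g(404.5,341,126);print("top: ptr",az(g(447,373,131)),"red",az(g(466,389.5,126)),"knob",az(g(513,423,140)))
E
```

```text
centre [517.00003281 -34.71518001] r 45.49932640949832
ptr 234.3588619754888 233.66881929276028 233.1868420144646
red 231.71915022630097 231.736503843293 231.7502153793709
knob top 232.75454264038257 71.43779616355404
ptr line dir 230.38400461275714
red line dir 231.8720594476774
top: ptr 231.865084703115 red 231.24837445639756 knob 231.6928618887379
```

The pointer is within about 1–2° of the red mark, against a tolerance of 4.6°. The head is on its stop and the loose items appear at the same pixels as before. Handing in.

```bash
python3 - <<'E'
from h import *
im=snapshot("top").astype(int);a=cv2.imread("pics/top0.png")[:,:,::-1].astype(int)
for n,(x0,y0,x1,y1) in dict(pen=(210,232,280,252),red=(284,200,304,222),bottle=(288,155,310,180)).items():
    print(n,abs(im-a)[y0:y1,x0:x1].mean())
st=r.state();print(st['t'],st['contact_force'],st['dq'].round(3));print(r.close_job())
E
```

```text
pen 49.718809523809526
red 9.764393939393939
bottle 7.029696969696969
13.55 [-0.69188925  0.18699022 -0.16943607] [ 0.012 -0.003  0.002 -0.    -0.    -0.002]
the job is handed in; nothing more can be done
None
```

The viewing head is home on its stop over the specimen, the analyser pointer stands at the red mark, and the job was handed in at 13.6 s.

**What I did:** With the fingers shut, I pushed the head's outer wall round until it stopped. Contact force there rose to about 17–18 N with no further motion. I then backed off and pushed the lever knob anticlockwise in small steps at about 2–3 N, stopped at the mark, and withdrew above the stand so the arm touches nothing.

**Last checks:**
- **Head:** the arm direction measured 180.9° against 181.25° for the stand's axis (about 0.006 rad apart; 0.04 allowed).
- **Pointer:** the knob measured +1.0° past the red mark in the wrist view and +0.4° in the top view, where ±4.6° is allowed. The pointer line itself gave between −1.5° and +2.6°, depending on which part of it was used.
- **Loose things:** the bottle and red specimen areas barely changed between the first and last top pictures. The pen's area changed a lot in that comparison. That is probably the arm or its shadow over it, but I didn't view that last picture. In the top picture just before, the pen looked unmoved.
- **Specimen on the plate:** I only compared it by eye. It looked unmoved in the side view taken while I was pushing the lever, and the fingers never came near it.

**One disagreement:** bearings taken from the side camera read about 5° lower than those from the top and wrist views, so I used it only for relative position.

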